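# Turn the parts carousel so the yellow pot faces the pointer

## Robot

A 7-joint arm with a two-finger parallel gripper is mounted at the origin on the work surface. World frame = base frame: x ahead of the robot, y to its left, z up, the work surface at z = 0. Lengths are in m, angles in rad, forces in N, time in s.
With the tool pointing down it reaches from about 0.425 to 0.875 m from the base axis. Payload 4.7 kg.
Tool frame: the origin (TCP) lies midway between the tips of the shut fingers; the grasp point (between the pads) lies tcp_to_grasp behind it (tcp_to_grasp is the distance from the TCP to the grasp point, in m); z points along the fingers, y is the line along which they close (so a half turn about z gives the same grasp; the last joint's range is limited). The gripper opens to 85 mm and grips with 20 to 120 N. Pads are 22 mm wide; open, the fingers measure 114 mm over their backs; the gripper's body (76 mm by 85 mm) begins 54 mm behind the grasp point. The pads swing forward as they close: fully open they stand 13 mm farther back than shut.
Start: joints at [-1.232, 0.321, -0.07, 1.45, 0.023, 1.371, -0.057], TCP at [0.207, 0.616, 0.199] pointing down, gripper open.
Joint ranges: [-2.86, 2.86], [-0.3, 2.09], [-1.38, 1.24], [0.06, 2.45], [-1.56, 4.7], [0.09, 2.05], [-2.69, 2.69]. Speed limits (rad/s): [2.57, 2.57, 3.14, 3.14, 3.14, 3.14, 3.14].

## Interface

Orientations are given as a 3x3 rotation matrix whose columns are the frame's x, y, z axes.
In Python, from cell import observe, read_camera, sign_off, spot_in, regions_of, spot_point, tcp_to_grasp gives the robot as it stands. The module is installed in compiled form; this text tells all that it offers.
- The arm moves only by the tool apply_moves, never from a script. Its arguments are lists of equal length, an entry for each row: "linear": the shift along the tool's x, y, z in m, a list of three; "delta_rot": the turn, a rotation vector about the tool's x, y, z in rad, a list of three; "hand": the closure, from -1 (fully open) to 1 (shut), so that 0 is half open. In form: {"linear": [[dx, dy, dz], ...], "delta_rot": [[rx, ry, rz], ...], "hand": [hand, ...]}. A call has 1 to 5 rows; each row is the pose to reach, as a shift and turn from the pose commanded when the call began, along the tool's axes at that moment; what a row does not reach only later rows make up. A row lasts 1/10 s, in which the tool goes at most 50 mm and 8.59 degrees, less where a joint would pass 70% of its speed; a pose out of reach is approached as far as the arm can. A call with a gripper value outside its range is refused whole. The fingers move at their own pace and stop on an object; "grip_force" is the grip in N (left out, the last holds). Time passes only in rows, so rows that repeat a pose let the fingers close. It gives the time, the measured TCP pose, the force, the opening and the grip force at its end, in the units of the state.
- observe(): the state, without advancing time (a new reading comes with each control period).
- read_camera(name): name is "scene" or "top"; returns a dict with "frame" (480x640x3 uint8, red, green, blue), "depth" (480x640 float32, m along the optical axis (not along the pixel's ray), 0 where there is no reading), "fx", "fy", "cx", "cy" (pixels), "cam_to_world" (4x4, takes a point from camera to world coordinates). Camera axes: x right, y down, z forward; pixel columns grow to the right and rows downward; lengths in m; the calibration is good to about 2 mm. A picture is of the moment at which its call begins.
- sign_off(): hands the job in; it is judged then, once.
Trained networks look in a picture, given as the dict that the camera call returned (one of the last four; its "shot" number tells which), for a name from the list of things; names that differ only in an ending like _2 or _b are one class to them, and where a whole thing is asked for, a point or a joint stands for the part that bears it (a point fixed in the world has none). Each returns a list of dicts, best first, with "confidence" (0 to 1); they miss things now and then, are a little off and sometimes report something else, mostly with a low value. They report only what shows in the picture. A call takes as long as a camera call. They do not tell look-alikes from the thing itself.
- spot_in(picture, name): "pixel" ([column, row] in pixels, amid what is visible of it).
- regions_of(picture, name): "mask" (480x640 bool, what is visible of it) and "pixel" ([column, row] in pixels, amid what is visible of it).
- spot_point(picture, name): "pixel" ([column, row] in pixels: a listed point, or the origin of a listed thing).
The state is a dict: "time_s": time; "q": joint angles; "qvel": joint speeds; "effort": joint torques, N m; "ee_pos": TCP position; "ee_rot": TCP orientation; "force": force on the tool from outside, world axes, zero at the start; "wrist_torque": the same for the moment, N m; "width": finger opening in m; "finger_force": force on a finger pad.
Only numpy, scipy, OpenCV 4.12 (cv2) and the standard library are available. Lean on these libraries where they do the work, as an engineer would, in place of code of your own. Each camera call takes 0.05 s, during which the arm holds its last target. There are 200 camera calls.

## Task

Bring the yellow screw pot round to the orange pointer: push the rim of the grey four-leaf carousel with the fingertips, at a calm pace, until the yellow pot stands squarely in line with the pointer, then let go and leave the carousel at rest. Do not touch or lift any of the pots, which stay seated in their rings, and leave the tape roll, the bottle and the wrench where they are.

Things in the scene. Friction and masses are not known exactly. Their poses are not given: they have to be found in the camera images.
- stand: Fixed stand under the carousel: black foot disc 170 mm across, 12 mm high, and a flat orange arrow (12 mm high, on the bench) that reaches out to 220 mm from the axis along the stand's own -x: that is the direction of the pointer. Origin on the bench, on the carousel's axis; z up. Placed and turned differently in every start.
- carousel: Grey turntable, turns both ways without stops about the vertical axis through its origin (at its underside, 35 mm above the bench). Four round leaves, 100 mm across, 25 mm thick (rim 35 to 60 mm above the bench), centred 72 mm from the axis along its +x, +y, -x, -y; outermost reach 122 mm. About 1.2 N at the rim turns it; it stays where it is left.
- notch (a point): One of the four equal notches in the carousel's rim, half-way between two neighbouring leaves (at 45 degrees to the carousel's x and y axes; the others are 90, 180 and 270 degrees round). Point at mid-thickness of the rim, 100 mm from the axis, where closed fingertips up to 34 mm across fit between the leaves with 3 mm to spare on each side.
- yellow_center (a point): Centre (half-way up) of the yellow screw pot: a loose closed round pot, 56 mm across and 34 mm tall, all yellow, z up. It stands in a shallow ring (7 mm high) at the middle of one of the carousel's four leaves, its centre 72 mm from the carousel's axis and 42 mm above the carousel's origin.
- blue_center (a point): Centre (half-way up) of the blue screw pot: a loose closed round pot, 56 mm across and 34 mm tall, all blue, z up. It stands in a shallow ring (7 mm high) at the middle of one of the carousel's four leaves, its centre 72 mm from the carousel's axis and 42 mm above the carousel's origin.
- black_center (a point): Centre (half-way up) of the black screw pot: a loose closed round pot, 56 mm across and 34 mm tall, all black, z up. It stands in a shallow ring (7 mm high) at the middle of one of the carousel's four leaves, its centre 72 mm from the carousel's axis and 42 mm above the carousel's origin.
- white_center (a point): Centre (half-way up) of the white screw pot: a loose closed round pot, 56 mm across and 34 mm tall, all white, z up. It stands in a shallow ring (7 mm high) at the middle of one of the carousel's four leaves, its centre 72 mm from the carousel's axis and 42 mm above the carousel's origin.
- tape: Loose roll of green tape lying flat beside the carousel, 90 mm across, 24 mm high. Origin at the centre of its underside.
- cleaner: Loose closed bottle, 54 mm across, 110 mm tall, blue, standing beside the carousel. Origin at the centre of its underside.
- wrench: Loose steel wrench lying flat beside the carousel, 160 mm long along its own x. Origin about its middle, on the bench.
Things that resemble listed ones, but are neither listed nor needed, are in the scene too. What is meant by the part that bears yellow_center is not pink, and is the smaller of those in its own colour. Leave any green look-alike of the part that bears blue_center alone.

How it is judged:
By the outcome, as a careful person would: the job done as asked, in the order asked, and still so for the second after the job is handed in, with the robot touching nothing.
It also fails if it takes over 51 s, if anything falls off the work surface, if the arm or the gripper's body presses on something with over 40 N, if the wrist force passes 120 N, or if a joint passes its speed limit or range.

## Working session

There is one attempt and no reset: what is moved stays moved. The work goes in short steps, Python scripts to look and compute and a tool call to move; the robot and the scene stay as the last step left them, time stands still between calls to the robot, and variables do not carry over. Pictures are saved under pics/ and viewed, at most 10 in all, crops included, and the job is handed in when it is done.

Besides the shell and the picture viewer there is one more tool, called after ">>>" by a JSON object that holds its "name" and its "arguments". apply_moves: Moves the arm, as the interface text tells. Its arguments: {"type":"object","properties":{"linear":{"type":"array"},"delta_rot":{"type":"array"},"hand":{"type":"array"},"grip_force":{"type":"number"}},"required":["linear","delta_rot","hand"]}

```bash
mkdir -p pics
cat > h.py <<'E'
import numpy as np, cv2
from cell import *
def world(p,u,v,z=None):
    T=p["cam_to_world"]; r=np.array([(u-p["cx"])/p["fx"],(v-p["cy"])/p["fy"],1.])
    if z is None:
        d=p["depth"][int(round(v)),int(round(u))]; return T[:3,:3]@(r*d)+T[:3,3]
    w=T[:3,:3]@r; return T[:3,3]+w*((z-T[2,3])/w[2])
def save(p,n): cv2.imwrite(n,p["frame"][:,:,::-1])
E
python3 - <<'E'
from h import *
for c in ("top","scene"):
    p=read_camera(c); save(p,f"pics/{c}0.png"); 
    for n,z in dict(stand=0,carousel=.035,yellow_center=.077,blue_center=.077,black_center=.077,white_center=.077,notch=.0475,tape=0,cleaner=0,wrench=0).items():
        print(c,n,[(np.round(s["pixel"]),round(s["confidence"],2),world(p,*s["pixel"],z).round(3)) for s in spot_point(p,n)[:5]])
s=observe(); print(s["ee_pos"],s["ee_rot"],s["width"],tcp_to_grasp)
E
```

```text
top stand [(array([522., 205.]), 0.26, array([ 0.655, -0.34 ,  0.   ]))]
top carousel [(array([416., 259.]), 0.7, array([ 0.553, -0.127,  0.035]))]
top yellow_center [(array([385., 370.]), 0.76, array([ 0.362, -0.058,  0.077])), (array([377., 266.]), 0.71, array([ 0.538, -0.052,  0.077])), (array([294., 224.]), 0.62, array([0.617, 0.091, 0.077]))]
top blue_center [(array([424., 157.]), 0.94, array([ 0.732, -0.142,  0.077])), (array([409., 223.]), 0.6, array([ 0.613, -0.111,  0.077]))]
top black_center [(array([427., 299.]), 0.85, array([ 0.48 , -0.135,  0.077]))]
top white_center [(array([458., 250.]), 0.76, array([ 0.564, -0.193,  0.077]))]
top notch [(array([383., 307.]), 0.78, array([ 0.468, -0.062,  0.047]))]
top tape []
top cleaner [(array([355., 150.]), 0.87, array([ 0.772, -0.025, -0.   ]))]
top wrench [(array([520., 203.]), 0.68, array([ 0.658, -0.334,  0.   ]))]
scene stand [(array([273., 225.]), 0.63, array([ 0.552, -0.124,  0.   ]))]
scene carousel [(array([274., 213.]), 0.55, array([ 0.546, -0.124,  0.035]))]
scene yellow_center [(array([330., 286.]), 0.9, array([0.666, 0
[... 260 characters left out ...]
5, -0.134,  0.077]))]
scene black_center [(array([290., 177.]), 0.76, array([ 0.467, -0.139,  0.077]))]
scene white_center [(array([243., 191.]), 0.66, array([ 0.567, -0.194,  0.077]))]
scene notch [(array([316., 197.]), 0.79, array([ 0.459, -0.072,  0.047]))]
scene tape [(array([373., 258.]), 0.76, array([0.502, 0.112, 0.   ]))]
scene cleaner [(array([241., 313.]), 0.56, array([ 0.775, -0.024,  0.   ]))]
scene wrench [(array([174., 208.]), 0.83, array([ 0.648, -0.347, -0.   ]))]
[0.20743301 0.61600884 0.19891324] [[-9.47750119e-01  3.19013653e-01  3.59260835e-05]
 [ 3.19013652e-01  9.47750120e-01 -2.28279722e-05]
 [-4.13313848e-05 -1.01743022e-05 -9.99999999e-01]] 0.08523709954863197 0.0187
```

View pics/top0.png

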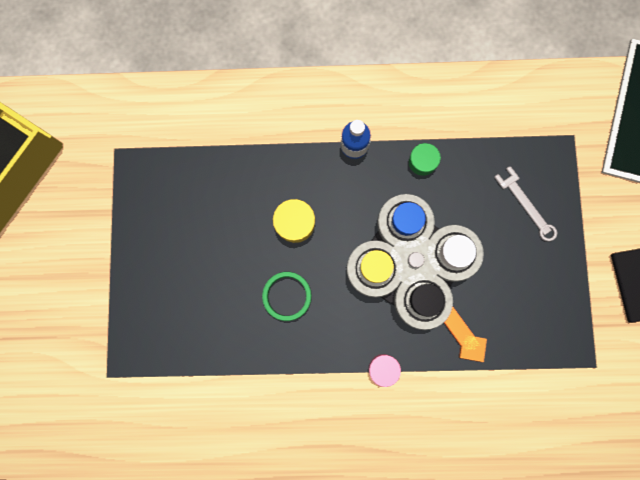

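View pics/scene0.png

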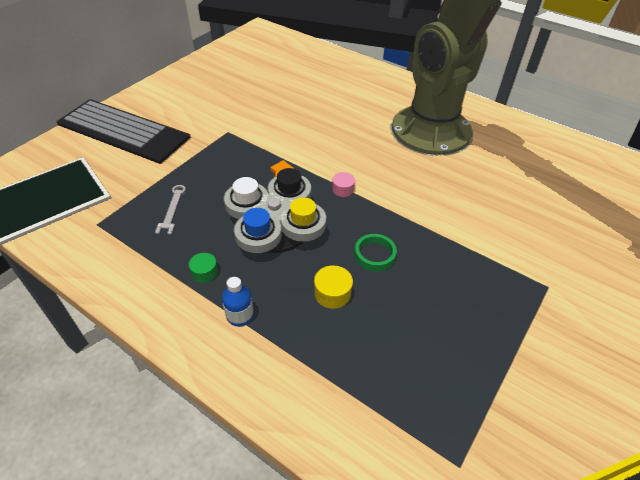

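The yellow pot is on the left leaf in the top view (377,266). The black pot is nearest the pointer, whose tip is at about (480,352). The large yellow cylinder (294,220), the green pot and the pink pot are decoys. Next I'll refine the angles.

```bash
cat >> h.py <<'E'
def measure(name=None):
    p=read_camera("top")
    if name: save(p,name)
    hsv=cv2.cvtColor(p["frame"],cv2.COLOR_RGB2HSV)
    roi=np.zeros((480,640),np.uint8); cv2.circle(roi,(416,259),82,255,-1)
    def cen(lo,hi,z,m=roi):
        k=cv2.inRange(hsv,lo,hi)&m; k=cv2.morphologyEx(k,cv2.MORPH_OPEN,np.ones((3,3)))
        n,l,st,c=cv2.connectedComponentsWithStats(k); i=1+np.argmax(st[1:,4])
        return world(p,*c[i],z)[:2],st[i,4],k
    out={}
    out["Y"]=cen((22,120,120),(35,255,255),.092)[:2]
    out["B"]=cen((100,120,80),(125,255,255),.092)[:2]
    big=np.zeros((480,640),np.uint8); cv2.rectangle(big,(400,200),(520,362),255,-1)
    c,a,k=cen((8,150,150),(19,255,255),.012,big)
    v,u=np.nonzero(k); P=np.array([world(p,x,y,.012)[:2] for x,y in zip(u,v)])
    out["O"]=(c,a); L=cv2.fitLine(P.astype(np.float32),cv2.DIST_HUBER,0,1e-4,1e-4).ravel()
    out["line"]=L
    return p,out
E
python3 - <<'E'
from h import *
p,o=measure(); print(o)
C=[world(p,*s["pixel"],.035) for s in spot_point(p,"carousel")]; print(C)
print(p["cam_to_world"].round(3))
# leaf circles at z=.06
g=cv2.cvtColor(p["frame"],cv2.COLOR_RGB2GRAY); hsv=cv2.cvtColor(p["frame"],cv2.COLOR_RGB2HSV)
d=p["depth"];vv,uu=np.mgrid[0:480,0:640]
W=np.stack([(uu-p["cx"])/p["fx"]*d,(vv-p["cy"])/p["fy"]*d,d,np.ones_like(d)],-1)@p["cam_to_world"].T
x,y,z=W[...,0],W[...,1],W[...,2]
r=np.hypot(x-.552,y+.125)
m=(r<.14)&(z>.052)&(z<.12); 
from scipy.optimize import least_squares
P=np.c_[x[m],y[m]]
# maximise overlap of 4-leaf shape: fit by silhouette centroid + angle harmonics
c=P.mean(0); q=P-c; a=np.angle(np.sum((q[:,0]+1j*q[:,1])**4*(np.hypot(*q.T)>.09)))/4
print("sil centre",c,"angle mod90",np.degrees(a)%90, m.sum())
for n in "YB": 
    t=o[n][0]-c; print(n,np.hypot(*t),np.degrees(np.arctan2(t[1],t[0])))
t=o["O"][0]-c; print("O",np.hypot(*t),np.degrees(np.arctan2(t[1],t[0])),np.degrees(np.arctan2(o["line"][1],o["line"][0])))
for n in("tape","cleaner","wrench"): print(n,[world(p,*s["pixel"]) .round(3) for s in spot_in(p,n)[:2]])
E
```

```text
{'Y': (array([ 0.5376369 , -0.04963225]), np.int32(846)), 'B': (array([ 0.61939078, -0.1079245 ]), np.int32(836)), 'O': (array([ 0.41015903, -0.21248728]), np.int32(869)), 'line': array([ 0.84719807,  0.5312772 ,  0.41026053, -0.21243325], dtype=float32)}
[array([ 0.55327683, -0.12138744,  0.035     ])]
[[-0.022 -0.99   0.142  0.468]
 [-0.999  0.025  0.021  0.032]
 [-0.024 -0.141 -0.99   0.975]
 [ 0.     0.     0.     1.   ]]
sil centre [ 0.54669105 -0.11913303] angle mod90 9.850358440763396 10721
Y 0.07008805683212756 97.42235504330587
B 0.07355869015556625 8.76460377782335
O 0.16539652318825995 -145.63749570350114 32.09179
tape [array([0.51 , 0.135, 0.003])]
cleaner [array([ 0.764, -0.028,  0.079])]
wrench [array([ 0.658, -0.337,  0.007])]
```

>>> {"name": "apply_moves", "arguments": {"linear": [[0,-0.05,0],[0,-0.1,0],[0,-0.15,0],[0,-0.2,0],[0,-0.25,0]], "delta_rot": [[0,0,0.14],[0,0,0.28],[0,0,0.42],[0,0,0.56],[0,0,0.7]], "hand": [1,1,1,1,1]}}

```text
time_s: 1.85
ee_pos: [0.127, 0.3773, 0.1988]
ee_rot: [[-0.514, 0.858, 0.0], [0.858, 0.514, 0.0], [0.0, 0.0, -1.0]]
force: [-1.2, -0.5, 1.2]
width: 0.0123
finger_force: 0.0
```

>>> {"name": "apply_moves", "arguments": {"linear": [[-0.039,0.03,0],[-0.078,0.06,0],[-0.117,0.09,0],[-0.157,0.121,0],[-0.198,0.153,0]], "delta_rot": [[0,0,0.11],[0,0,0.22],[0,0,0.33],[0,0,0.44],[0,0,0.54]], "hand": [1,1,1,1,1]}}

```text
time_s: 2.35
ee_pos: [0.3606, 0.2893, 0.1995]
ee_rot: [[-0.002, 1.0, 0.001], [1.0, 0.002, 0.001], [0.001, 0.001, -1.0]]
force: [-0.0, 0.9, 0.9]
width: -0.0003
finger_force: 0.0
```

>>> {"name": "apply_moves", "arguments": {"linear": [[-0.04,0.025,0],[-0.083,0.05,0],[-0.128,0.07,0],[-0.175,0.085,0],[-0.22,0.095,0]], "delta_rot": [[0,0,0],[0,0,0],[0,0,0],[0,0,0],[0,0,0]], "hand": [1,1,1,1,1]}}

```text
time_s: 2.85
ee_pos: [0.456, 0.0685, 0.1992]
ee_rot: [[-0.005, 1.0, 0.001], [1.0, 0.005, 0.0], [0.0, 0.001, -1.0]]
force: [0.5, 1.5, 0.7]
width: -0.0
finger_force: 0.0
```

>>> {"name": "apply_moves", "arguments": {"linear": [[-0.045,0.002,0],[-0.09,0.004,0],[-0.122,0.005,0],[-0.122,0.005,0.02],[-0.122,0.005,0.04]], "delta_rot": [[0,0,0],[0,0,0],[0,0,0],[0,0,0],[0,0,0]], "hand": [1,1,1,1,1]}}

```text
time_s: 3.35
ee_pos: [0.4615, -0.0524, 0.1593]
ee_rot: [[-0.003, 1.0, 0.003], [1.0, 0.003, 0.001], [0.001, 0.003, -1.0]]
force: [0.3, 0.5, -0.2]
width: 0.0001
finger_force: 0.0
```

Run:
```python
from h import *
p=read_camera("scene"); cv2.imwrite("pics/s1.png",cv2.resize(p["frame"][110:310,170:430,::-1],(780,600)))
s=observe(); print(s["ee_pos"],s["q"].round(2) if hasattr(s["q"],"round") else s["q"])
```

```text
[ 0.45887168 -0.0517571   0.1556832 ] [-0.66 -0.09  0.68  1.97  0.06  1.24  0.01]
```

View pics/s1.png

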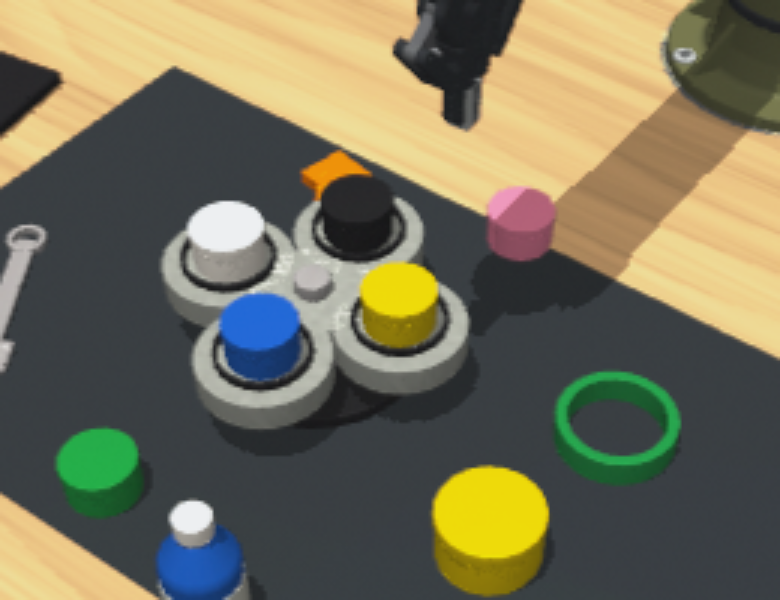

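The gripper is above the carousel edge and free of everything. I'll turn it so the closing line is radial at the yellow-black notch, then go down.

>>> {"name": "apply_moves", "arguments": {"linear": [[-0.001,0.001,0.0],[-0.002,0.001,0.01],[-0.003,0.002,0.02],[-0.004,0.003,0.03],[-0.005,0.003,0.035]], "delta_rot": [[0,0,0.125],[0,0,0.25],[0,0,0.375],[0,0,0.5],[0,0,0.628]], "hand": [1,1,1,1,1]}}

```text
time_s: 3.9
ee_pos: [0.4637, -0.0559, 0.1237]
ee_rot: [[0.586, 0.81, -0.0], [0.81, -0.586, 0.0], [-0.0, -0.0, -1.0]]
force: [0.4, -0.6, -0.4]
width: 0.0003
finger_force: 0.0
```

>>> {"name": "apply_moves", "arguments": {"linear": [[0,0,0.0],[0,0,0]], "delta_rot": [[0,0,0],[0,0,0]], "hand": [1,1]}}

```text
time_s: 4.1
ee_pos: [0.4641, -0.056, 0.1244]
ee_rot: [[0.58, 0.815, 0.001], [0.815, -0.58, 0.0], [0.0, 0.0, -1.0]]
force: [0.2, 0.1, 0.3]
width: -0.0001
finger_force: 0.0
```

Run:
```python
from h import *
s=observe(); print(s["ee_pos"],np.array(s["q"]).round(2),np.array(s["ee_rot"]).round(3))
```

```text
[ 0.46413553 -0.0559819   0.12443402] [-0.62 -0.04  0.67  2.01  0.03  1.17 -0.58] [[ 0.58   0.815  0.001]
 [ 0.815 -0.58   0.   ]
 [ 0.     0.    -1.   ]]
```

>>> {"name": "apply_moves", "arguments": {"linear": [[0,0,0.02],[0,0,0.04],[0,0,0.055],[0,0,0.066],[0,0,0.076]], "delta_rot": [[0,0,0],[0,0,0],[0,0,0],[0,0,0],[0,0,0]], "hand": [1,1,1,1,1]}}

```text
time_s: 4.6
ee_pos: [0.4643, -0.0559, 0.0478]
ee_rot: [[0.581, 0.814, 0.001], [0.814, -0.581, 0.0], [0.001, 0.001, -1.0]]
force: [0.8, 0.6, -0.3]
width: 0.0
finger_force: 0.0
```

Run:
```python
from h import *
p=read_camera("scene"); cv2.imwrite("pics/s2.png",cv2.resize(p["frame"][110:310,170:430,::-1],(780,600)))
p,o=measure("pics/t2.png"); print(o)
s=observe(); print(s["ee_pos"],s["force"],np.array(s["q"]).round(2))
```

```text
{'Y': (array([ 0.54362645, -0.04547691]), np.int32(571)), 'B': (array([ 0.61939598, -0.1078956 ]), np.int32(838)), 'O': (array([ 0.38698265, -0.23540741]), np.int32(269)), 'line': array([ 0.94898367, -0.3153253 ,  0.39156693, -0.23633035], dtype=float32)}
[ 0.46322321 -0.05605861  0.04712474] [-0.48267924  0.11707165 -0.29178028] [-0.6   0.07  0.69  2.09 -0.05  1.   -0.5 ]
```

View pics/s2.png

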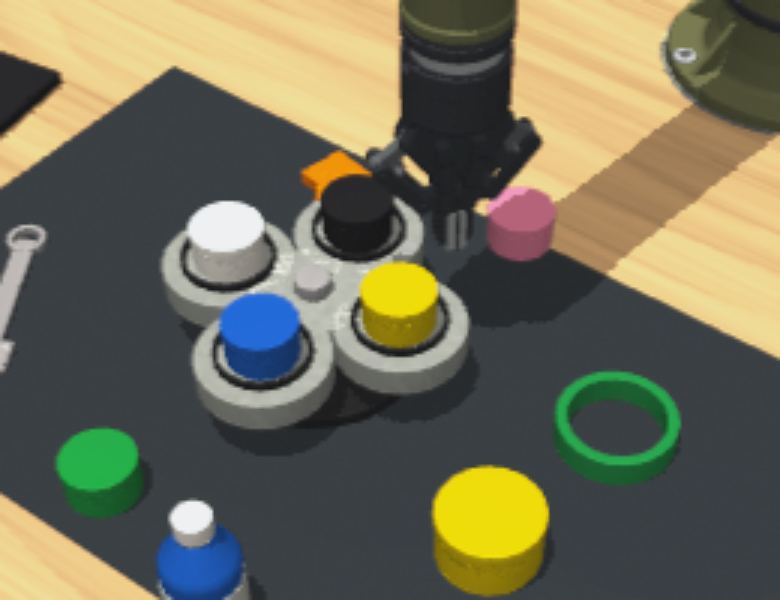

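The fingertips are in the notch between the yellow and black leaves, and the pots are clear. Starting the stroke.

>>> {"name": "apply_moves", "arguments": {"linear": [[-0.0055,0.0002,0],[-0.011,0.0006,0],[-0.0165,0.0013,0],[-0.022,0.0023,0],[-0.0275,0.0036,0]], "delta_rot": [[0,0,-0.052],[0,0,-0.105],[0,0,-0.157],[0,0,-0.209],[0,0,-0.262]], "hand": [1,1,1,1,1]}}

```text
time_s: 5.2
ee_pos: [0.4515, -0.0807, 0.0488]
ee_rot: [[0.35, 0.937, 0.002], [0.937, -0.35, 0.0], [0.001, 0.001, -1.0]]
force: [0.2, -0.1, 0.8]
width: -0.0003
finger_force: 0.0
```

Run:
```python
from h import *
p,o=measure(); A=np.array([.549,-.120])
for n in "B": t=o[n][0]-A; print(n,o[n][1],np.degrees(np.arctan2(t[1],t[0])))
s=observe(); t=s["ee_pos"][:2]-A;print(s["ee_pos"],np.hypot(*t),np.degrees(np.arctan2(t[1],t[0])),s["force"],np.array(s["q"]).round(2))
```

```text
Traceback (most recent call last):
  File "h.py", line 22, in measure
    c,a,k=cen((8,150,150),(19,255,255),.012,big)
          ~~~^^^^^^^^^^^^^^^^^^^^^^^^^^^^^^^^^^^
  File "h.py", line 16, in cen
    n,l,st,c=cv2.connectedComponentsWithStats(k); i=1+np.argmax(st[1:,4])
                                                      ~~~~~~~~~^^^^^^^^^^
ValueError: attempt to get argmax of an empty sequence
```

```bash
cat >> h.py <<'E'
A=np.array([.549,-.120])
def ang(name=None,A=A):
    p=read_camera("top")
    if name: save(p,name)
    hsv=cv2.cvtColor(p["frame"],cv2.COLOR_RGB2HSV)
    roi=np.zeros((480,640),np.uint8); cv2.circle(roi,(416,259),72,255,-1)
    for n,lo,hi in (("Y",(22,120,120),(35,255,255)),("B",(100,120,80),(125,255,255))):
        k=cv2.morphologyEx(cv2.inRange(hsv,lo,hi)&roi,cv2.MORPH_OPEN,np.ones((3,3)))
        N,l,st,c=cv2.connectedComponentsWithStats(k)
        if N>1:
            i=1+np.argmax(st[1:,4]); w=world(p,*c[i],.092)[:2]; t=w-A
            print(n,st[i,4],w.round(4),np.hypot(*t).round(4),np.degrees(np.arctan2(t[1],t[0])).round(2))
    s=observe(); t=s["ee_pos"][:2]-A;print("tcp",s["ee_pos"],np.hypot(*t).round(4),np.degrees(np.arctan2(t[1],t[0])).round(2),s["force"],np.array(s["q"]).round(2))
    return p
E
python3 -c "
from h import *
ang()"
```

```text
Y 845 [ 0.5377 -0.0497] 0.0712 99.16
B 837 [ 0.6194 -0.1079] 0.0714 9.75
tcp [ 0.45125162 -0.08122637  0.04868303] 0.1052 158.36 [ 0.22921425  1.04700135 -0.09141166] [-0.57  0.04  0.71  2.11 -0.03  1.   -0.2 ]
```

>>> {"name": "apply_moves", "arguments": {"linear": [[-0.0035,0.0,0],[-0.007,0.0002,0],[-0.0105,0.0005,0],[-0.0145,0.001,0]], "delta_rot": [[0,0,-0.035],[0,0,-0.07],[0,0,-0.105],[0,0,-0.14]], "hand": [1,1,1,1]}}

```text
time_s: 5.7
ee_pos: [0.4472, -0.0942, 0.0485]
ee_rot: [[0.217, 0.976, 0.001], [0.976, -0.217, 0.0], [0.001, 0.001, -1.0]]
force: [1.0, -1.5, 0.4]
width: -0.0002
finger_force: 0.0
```

```bash
python3 -c "
from h import *
ang()
p=read_camera('scene'); cv2.imwrite('pics/s3.png',cv2.resize(p['frame'][110:310,170:430,::-1],(780,600)))
"
```

```text
Y 846 [ 0.5376 -0.0496] 0.0713 99.17
B 837 [ 0.6194 -0.1079] 0.0714 9.75
tcp [ 0.44703973 -0.09497669  0.04844544] 0.105 166.21 [-0.72132873 -0.55778817  0.74034322] [-0.54  0.04  0.72  2.11 -0.03  1.   -0.03]
```

View pics/s3.png

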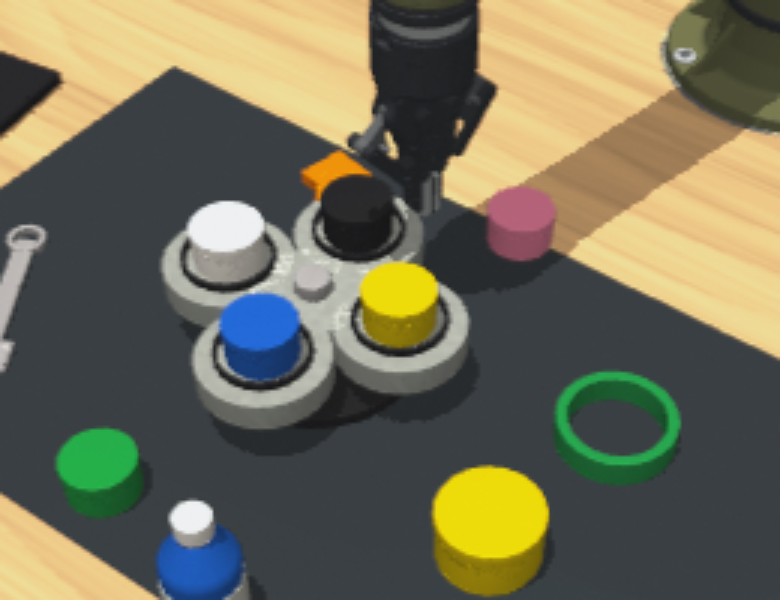

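```bash
python3 -c "
from h import *
for cn in ('scene','top'):
    p=read_camera(cn);d=p['depth'];vv,uu=np.mgrid[0:480,0:640]
    W=np.stack([(uu-p['cx'])/p['fx']*d,(vv-p['cy'])/p['fy']*d,d,np.ones_like(d)],-1)@p['cam_to_world'].T
    s=observe();e=s['ee_pos'];R=np.array(s['ee_rot'])
    T=np.linalg.inv(p['cam_to_world']); q=T@np.r_[e,1]; print(cn,'tcp px',p['fx']*q[0]/q[2]+p['cx'],p['fy']*q[1]/q[2]+p['cy'])
    L=(W[...,:3]-e)@R
    for z0,z1 in ((-.012,.01),(-.03,-.012),(-.045,-.03),(-.06,-.045),(-.075,-.06)):
        m=(d>0)&(L[...,2]>z0)&(L[...,2]<z1)&(abs(L[...,0])<.07)&(abs(L[...,1])<.08)
        m&=p['frame'].astype(int).max(-1)<115
        if m.sum(): print(z0,m.sum(),np.percentile(L[m],[5,50,95],axis=0).round(3)[:,:2].tolist())
    z=W[...,2]; m=(z>.054)&(z<.063)&(np.hypot(W[...,0]-.549,W[...,1]+.12)<.14)
    x,y=W[m][:,:2].T; r=np.hypot(x-.549,y+.12);a=np.degrees(np.arctan2(y+.12,x-.549))%360
    print([(k,round(float(r[(abs(a-k)<4)].max()),3)) for k in range(5,360,15) if (abs(a-k)<4).any()])
"
```

```text
scene tcp px 310.82031111147506 189.64911444052927
-0.012 46 [[-0.04, -0.005], [0.003, 0.013], [0.017, 0.069]]
-0.03 282 [[-0.051, 0.008], [-0.01, 0.055], [0.006, 0.074]]
-0.045 170 [[-0.039, 0.003], [-0.01, 0.047], [0.011, 0.067]]
-0.06 339 [[-0.05, 0.004], [-0.024, 0.038], [0.011, 0.063]]
-0.075 45 [[0.003, -0.005], [0.01, 0.006], [0.014, 0.015]]
[(5, 0.124), (20, 0.123), (35, 0.11), (50, 0.083), (65, 0.1), (80, 0.116), (95, 0.123), (110, 0.12), (125, 0.106), (140, 0.038), (155, 0.094), (170, 0.112), (185, 0.117), (200, 0.047), (215, 0.102), (230, 0.08), (245, 0.082), (260, 0.057), (275, 0.122), (290, 0.119), (305, 0.11), (320, 0.089), (335, 0.092), (350, 0.115)]
top tcp px 401.6606178263298 318.7262461547148
-0.012 37 [[0.004, 0.022], [0.018, 0.044], [0.059, 0.071]]
-0.03 76 [[0.002, 0.037], [0.04, 0.048], [0.067, 0.072]]
[(5, 0.122), (20, 0.119), (35, 0.106), (50, 0.078), (65, 0.093), (80, 0.113), (95, 0.12), (110, 0.118), (125, 0.107), (140, 0.08), (155, 0.084), (170, 0.037), (185, 0.035), (200, 0.031), (215, 0.04), (230, 0.07), (245, 0.093), (260, 0.115), (275, 0.123), (290, 0.121), (305, 0.108), (320, 0.08), (335, 0.095), (350, 0.115)]
```

```bash
python3 -c "
from h import *
p=read_camera('scene');e=observe()['ee_pos']
T=np.linalg.inv(p['cam_to_world'])
f=p['frame'][130:230,250:370,::-1]; f=cv2.resize(f,(780,650),interpolation=cv2.INTER_CUBIC)
f=np.clip(f.astype(float)*1.6+20,0,255).astype(np.uint8)
def px(w):
    q=T@np.r_[w,1]; return p['fx']*q[0]/q[2]+p['cx'],p['fy']*q[1]/q[2]+p['cy']
for z in (0,.02,.04): 
    u,v=px(e+np.array([0,0,z])); cv2.drawMarker(f,(int((u-250)*6.5),int((v-130)*6.5)),(0,0,255),0,14,2)
C=np.array([.549,-.12,.06])
for a in range(0,360,3):
    t=np.radians(a); u,v=px(np.array([.478+.05*np.cos(t),-.1315+.05*np.sin(t),.06])); cv2.circle(f,(int((u-250)*6.5),int((v-130)*6.5)),2,(0,255,0),-1)
cv2.imwrite('pics/s4.png',f[:600])
"
```

```text
(no output)
```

View pics/s4.png

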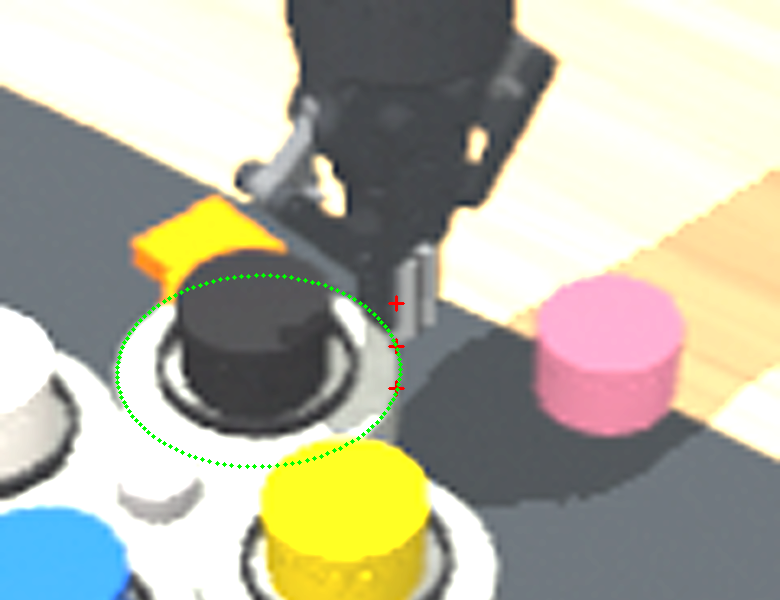

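```bash
python3 -c "
from h import *
p=read_camera('scene');s=observe();e=s['ee_pos'];R=np.array(s['ee_rot']);print(e)
for u6,v6 in ((408,260),(408,290),(408,325),(428,260),(428,290),(428,318),(375,270),(375,230),(300,230),(250,180),(480,190),(540,60),(400,60)):
    w=world(p,250+u6/6.5,130+v6/6.5); print(u6,v6,w.round(3),((w-e)@R).round(3))
print(world(p,314.6,180.8,.048))
"
```

```text
[ 0.44691297 -0.09412115  0.04809442]
408 260 [ 0.455 -0.084  0.118] [ 0.012  0.005 -0.07 ]
408 290 [ 0.454 -0.084  0.104] [ 0.011  0.005 -0.056]
408 325 [ 0.454 -0.084  0.089] [ 0.012  0.005 -0.041]
428 260 [ 0.446 -0.082  0.113] [ 0.012 -0.004 -0.065]
428 290 [ 0.444 -0.083  0.098] [ 0.01  -0.005 -0.05 ]
428 318 [ 0.445 -0.082  0.086] [ 0.011 -0.005 -0.038]
375 270 [ 0.462 -0.092  0.115] [ 0.005  0.015 -0.067]
375 230 [ 0.465 -0.09   0.135] [ 0.008  0.017 -0.087]
300 230 [ 0.501 -0.094  0.157] [ 0.012  0.052 -0.109]
250 180 [ 0.504 -0.111  0.171] [-0.004  0.059 -0.123]
480 190 [ 0.427 -0.074  0.135] [ 0.015 -0.024 -0.087]
540 60 [ 0.4   -0.07   0.175] [ 0.013 -0.051 -0.126]
400 60 [ 0.48  -0.07   0.223] [ 0.031  0.027 -0.175]
[ 0.41660372 -0.10552002  0.048     ]
```

The depth readings show the real fingertips about 35 mm higher than the reported TCP, which puts them above the rim. That explains why nothing moved. I'll go back to the notch and lower slowly while watching the force.

>>> {"name": "apply_moves", "arguments": {"linear": [[0.008,0.0003,0],[0.016,0.0013,0],[0.024,0.0028,0],[0.032,0.005,0],[0.0393,0.0076,0]], "delta_rot": [[0,0,0.077],[0,0,0.154],[0,0,0.231],[0,0,0.308],[0,0,0.384]], "hand": [1,1,1,1,1]}}

```text
time_s: 6.5
ee_pos: [0.4629, -0.057, 0.048]
ee_rot: [[0.571, 0.821, 0.0], [0.821, -0.571, 0.0], [0.0, -0.0, -1.0]]
force: [-0.5, 0.9, -1.0]
width: -0.0001
finger_force: 0.0
```

>>> {"name": "apply_moves", "arguments": {"linear": [[0,0,0],[0,0,0.004],[0,0,0.008],[0,0,0.012],[0,0,0.016]], "delta_rot": [[0,0,0],[0,0,0],[0,0,0],[0,0,0],[0,0,0]], "hand": [1,1,1,1,1]}}

```text
time_s: 7.0
ee_pos: [0.4623, -0.0581, 0.0314]
ee_rot: [[0.568, 0.823, -0.0], [0.823, -0.568, 0.0], [-0.0, -0.0, -1.0]]
force: [0.5, 0.3, -0.7]
width: -0.0001
finger_force: 0.0
```

```bash
python3 -c "
from h import *
ang()
p=read_camera('scene');s=observe();e=s['ee_pos'];R=np.array(s['ee_rot'])
d=p['depth'];vv,uu=np.mgrid[0:480,0:640]
W=(np.stack([(uu-p['cx'])/p['fx']*d,(vv-p['cy'])/p['fy']*d,d,np.ones_like(d)],-1)@p['cam_to_world'].T)[...,:3]
L=(W-e)@R; m=(d>0)&(abs(L[...,0])<.02)&(abs(L[...,1])<.02)&(W[...,2]>.01)
for z in np.arange(.01,.13,.01):
    k=m&(abs(W[...,2]-z)<.005)
    if k.any(): print(z.round(3),k.sum(),L[k].min(0).round(3),L[k].max(0).round(3))
"
```

```text
Y 635 [ 0.5423 -0.0463] 0.074 95.21
B 837 [ 0.6194 -0.1079] 0.0714 9.75
tcp [ 0.46184333 -0.0580064   0.03085367] 0.107 144.58 [-0.45213454  0.81946039 -1.00839394] [-0.59  0.1   0.69  2.1  -0.07  0.97 -0.46]
0.06 1 [-0.02   0.019 -0.029] [-0.02   0.019 -0.029]
0.07 21 [ 0.006 -0.011 -0.044] [ 0.015  0.013 -0.036]
0.08 44 [-0.003 -0.014 -0.053] [ 0.014  0.014 -0.044]
0.09 50 [-0.004 -0.013 -0.064] [ 0.015  0.015 -0.054]
0.1 34 [ 0.003 -0.012 -0.073] [ 0.015  0.015 -0.064]
0.11 54 [-0.006 -0.019 -0.084] [ 0.019  0.018 -0.074]
0.12 69 [-0.008 -0.02  -0.094] [ 0.016  0.02  -0.084]
```

>>> {"name": "apply_moves", "arguments": {"linear": [[0,0,0.004],[0,0,0.008],[0,0,0.012],[0,0,0.016],[0,0,0.02]], "delta_rot": [[0,0,0],[0,0,0],[0,0,0],[0,0,0],[0,0,0]], "hand": [1,1,1,1,1]}}

```text
time_s: 7.6
ee_pos: [0.4626, -0.0577, 0.0115]
ee_rot: [[0.568, 0.823, -0.0], [0.823, -0.568, 0.0], [-0.0, -0.0, -1.0]]
force: [-1.0, -0.6, -1.0]
width: 0.0001
finger_force: 0.0
```

>>> {"name": "apply_moves", "arguments": {"linear": [[-0.0055,0.0002,0],[-0.011,0.0006,0],[-0.0165,0.0013,0],[-0.022,0.0023,0],[-0.0275,0.0036,0]], "delta_rot": [[0,0,-0.052],[0,0,-0.105],[0,0,-0.157],[0,0,-0.209],[0,0,-0.262]], "hand": [1,1,1,1,1]}}

```text
time_s: 8.1
ee_pos: [0.4498, -0.082, 0.0117]
ee_rot: [[0.333, 0.943, -0.0], [0.943, -0.333, 0.001], [0.001, -0.0, -1.0]]
force: [0.2, 1.4, 1.0]
width: 0.0003
finger_force: 0.7
```

```bash
python3 -c "
from h import *
ang()"
```

```text
Y 843 [ 0.5321 -0.0509] 0.0712 103.77
B 841 [ 0.6182 -0.1022] 0.0714 14.39
tcp [ 0.44939601 -0.08308211  0.01166307] 0.1062 159.66 [-0.83260083 -0.00734522  1.47162889] [-0.53  0.11  0.69  2.14 -0.09  0.92 -0.13]
```

>>> {"name": "apply_moves", "arguments": {"linear": [[-0.0074,0.0003,0],[-0.0148,0.001,0],[-0.022,0.0023,0],[-0.0292,0.0041,0],[-0.0362,0.0064,0]], "delta_rot": [[0,0,-0.07],[0,0,-0.14],[0,0,-0.209],[0,0,-0.279],[0,0,-0.349]], "hand": [1,1,1,1,1]}}

```text
time_s: 8.65
ee_pos: [0.4427, -0.1182, 0.0115]
ee_rot: [[-0.009, 1.0, -0.002], [1.0, 0.009, 0.001], [0.001, -0.002, -1.0]]
force: [-2.1, 1.5, 1.9]
width: -0.0002
finger_force: 1.3
```

>>> {"name": "apply_moves", "arguments": {"linear": [[-0.0074,0.0003,0],[-0.0148,0.001,0],[-0.022,0.0023,0],[-0.0292,0.0041,0],[-0.0362,0.0064,0]], "delta_rot": [[0,0,-0.07],[0,0,-0.14],[0,0,-0.209],[0,0,-0.279],[0,0,-0.349]], "hand": [1,1,1,1,1]}}

```text
time_s: 9.15
ee_pos: [0.4486, -0.1549, 0.0112]
ee_rot: [[-0.35, 0.937, -0.004], [0.937, 0.35, 0.001], [0.002, -0.003, -1.0]]
force: [-4.0, -0.0, 2.1]
width: -0.0003
finger_force: 1.8
```

```bash
python3 -c "
from h import *
ang()"
```

```text
Y 868 [ 0.4909 -0.0785] 0.0714 144.48
B 837 [ 0.5901 -0.0617] 0.0714 54.78
tcp [ 0.44947713 -0.15638772  0.01148908] 0.106 -159.92 [ 0.75734414 -1.21862317 -0.05277211] [-0.36  0.16  0.69  2.1  -0.13  0.93  0.75]
```

>>> {"name": "apply_moves", "arguments": {"linear": [[-0.0074,0.0003,0],[-0.0148,0.001,0],[-0.022,0.0023,0],[-0.0292,0.0041,0],[-0.0362,0.0064,0]], "delta_rot": [[0,0,-0.07],[0,0,-0.14],[0,0,-0.209],[0,0,-0.279],[0,0,-0.349]], "hand": [1,1,1,1,1]}}

```text
time_s: 9.7
ee_pos: [0.4674, -0.1873, 0.0113]
ee_rot: [[-0.648, 0.762, -0.003], [0.762, 0.648, -0.0], [0.002, -0.003, -1.0]]
force: [-3.5, -2.0, 1.0]
width: -0.0
finger_force: 1.8
```

>>> {"name": "apply_moves", "arguments": {"linear": [[-0.0074,0.0003,0],[-0.0148,0.001,0],[-0.022,0.0023,0],[-0.0292,0.0041,0],[-0.0362,0.0064,0]], "delta_rot": [[0,0,-0.07],[0,0,-0.14],[0,0,-0.209],[0,0,-0.279],[0,0,-0.349]], "hand": [1,1,1,1,1]}}

```text
time_s: 10.2
ee_pos: [0.4961, -0.2116, 0.0114]
ee_rot: [[-0.869, 0.495, -0.002], [0.495, 0.869, -0.002], [0.001, -0.003, -1.0]]
force: [-2.7, -2.9, 0.7]
width: 0.0002
finger_force: 1.9
```

```bash
python3 -c "
from h import *
ang('pics/t5.png')"
```

```text
Y 888 [ 0.4777 -0.128 ] 0.0718 -173.59
B 830 [ 0.5406 -0.0491] 0.0714 96.77
tcp [ 0.49773169 -0.2119666   0.01171346] 0.1053 -119.14 [ 0.26367879 -1.23594951  0.23831591] [-0.17  0.3   0.59  1.94 -0.2   0.96  1.57]
```

```bash
python3 -c "
import cv2
f=cv2.imread('pics/t5.png'); g=cv2.imread('pics/top0.png')
import numpy as np
c=lambda f:cv2.resize(f[180:380,330:520],(400,421),interpolation=cv2.INTER_CUBIC)
cv2.imwrite('pics/t5c.png',np.hstack([c(g),c(f)]))"
```

```text
(no output)
```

View pics/t5c.png

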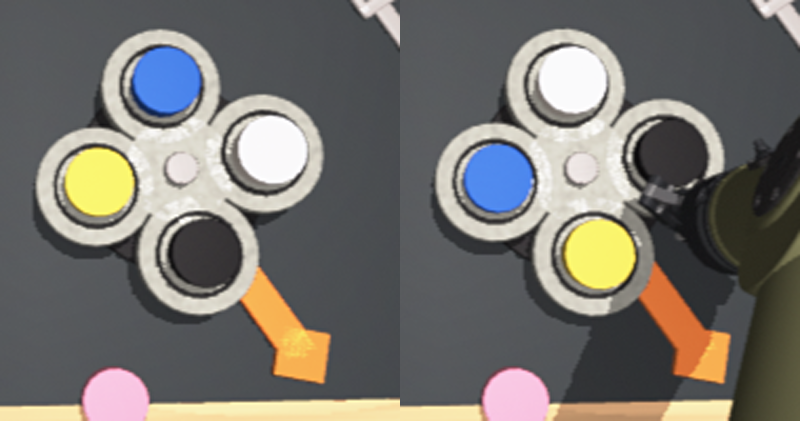

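```bash
python3 -c "
from h import *
p=read_camera('top'); f=cv2.cvtColor(cv2.imread('pics/top0.png'),cv2.COLOR_BGR2HSV)
k=cv2.inRange(f,(8,150,150),(21,255,255)); k[:300]=0;k[375:]=0;k[:,:435]=0;k[:,500:]=0
n,l,st,c=cv2.connectedComponentsWithStats(k); k=np.uint8(l==1+np.argmax(st[1:,4]))
k=cv2.morphologyEx(k,cv2.MORPH_CLOSE,np.ones((3,3)))
v,u=np.nonzero(k); P=np.array([world(p,x,y,.012)[:2] for x,y in zip(u,v)])-A
# rotate to trial pointer angle, symmetric-profile: midline of widths per radius
for it in range(1):
    th=np.radians(213); r=P@[np.cos(th),np.sin(th)]; t=P@[-np.sin(th),np.cos(th)]
    for a in np.arange(.11,.24,.008):
        q=t[(r>=a)&(r<a+.008)]
        if len(q): print(a.round(3),len(q),q.min().round(4),q.max().round(4),((q.min()+q.max())/2).round(4), np.degrees((q.min()+q.max())/2/(a+.004)).round(2))
"
```

```text
0.11 16 0.007 0.0165 0.0118 5.92
0.118 60 -0.0131 0.0167 0.0018 0.84
0.126 74 -0.0133 0.0163 0.0015 0.65
0.134 76 -0.0135 0.0167 0.0016 0.66
0.142 75 -0.0133 0.0169 0.0018 0.71
0.15 74 -0.013 0.0171 0.002 0.76
0.158 77 -0.0132 0.0169 0.0018 0.65
0.166 73 -0.013 0.0171 0.0021 0.69
0.174 80 -0.0174 0.0233 0.0029 0.94
0.182 133 -0.0263 0.0301 0.0019 0.58
0.19 130 -0.0248 0.0316 0.0034 1.0
0.198 88 -0.0169 0.0226 0.0028 0.8
0.206 49 -0.0086 0.0147 0.003 0.83
0.214 11 -0.0008 0.0069 0.003 0.8
```

>>> {"name": "apply_moves", "arguments": {"linear": [[-0.0074,0.0003,0],[-0.0148,0.001,0],[-0.022,0.0023,0],[-0.0292,0.0041,0],[-0.0362,0.0064,0]], "delta_rot": [[0,0,-0.07],[0,0,-0.14],[0,0,-0.209],[0,0,-0.279],[0,0,-0.349]], "hand": [1,1,1,1,1]}}

```text
time_s: 10.8
ee_pos: [0.5316, -0.2227, 0.0117]
ee_rot: [[-0.986, 0.168, -0.001], [0.168, 0.986, -0.001], [0.001, -0.001, -1.0]]
force: [-1.5, -2.1, 0.2]
width: 0.0002
finger_force: 1.3
```

>>> {"name": "apply_moves", "arguments": {"linear": [[0,0,0],[0,0,0]], "delta_rot": [[0,0,0],[0,0,0]], "hand": [1,1]}}

```text
time_s: 11.0
ee_pos: [0.5322, -0.2215, 0.0118]
ee_rot: [[-0.985, 0.17, 0.0], [0.17, 0.985, 0.001], [-0.0, 0.001, -1.0]]
force: [-0.3, 0.4, 0.5]
width: 0.0001
finger_force: 0.0
```

```bash
python3 -c "
from h import *
ang()"
```

```text
Y 873 [ 0.4862 -0.1549] 0.0718 -150.92
B 844 [ 0.5134 -0.0582] 0.0713 119.93
tcp [ 0.53205186 -0.22142994  0.01176933] 0.1028 -99.49 [-0.1464197  -0.91201626  0.47509874] [-0.09  0.36  0.52  1.85 -0.21  0.98  1.92]
```

>>> {"name": "apply_moves", "arguments": {"linear": [[-0.0014,0,0],[-0.0028,0,0],[-0.0042,0.0001,0],[-0.0056,0.0002,0],[-0.007,0.0002,0]], "delta_rot": [[0,0,-0.014],[0,0,-0.028],[0,0,-0.042],[0,0,-0.056],[0,0,-0.068]], "hand": [1,1,1,1,1]}}

```text
time_s: 11.55
ee_pos: [0.539, -0.2232, 0.0118]
ee_rot: [[-0.995, 0.099, -0.0], [0.099, 0.995, 0.0], [0.0, 0.0, -1.0]]
force: [-0.7, -0.5, -0.7]
width: -0.0002
finger_force: 0.5
```

```bash
python3 -c "
from h import *
ang()"
```

```text
Y 870 [ 0.4884 -0.1581] 0.0716 -147.86
B 848 [ 0.5101 -0.0604] 0.0712 123.15
tcp [ 0.53935328 -0.22329925  0.01189205] 0.1037 -95.34 [-1.04086811 -1.2723788  -0.31698729] [-0.08  0.37  0.51  1.84 -0.21  0.99  1.99]
```

>>> {"name": "apply_moves", "arguments": {"linear": [[-0.0007,0,0],[-0.0015,0,0],[-0.0015,0,0]], "delta_rot": [[0,0,-0.007],[0,0,-0.014],[0,0,-0.014]], "hand": [1,1,1]}}

```text
time_s: 11.9
ee_pos: [0.5406, -0.2235, 0.0119]
ee_rot: [[-0.996, 0.085, 0.0], [0.085, 0.996, -0.0], [-0.0, 0.0, -1.0]]
force: [-0.4, -0.6, -0.4]
width: 0.0002
finger_force: 0.4
```

>>> {"name": "apply_moves", "arguments": {"linear": [[0.001,-0.001,0],[0.003,-0.003,0],[0.003,-0.003,-0.03],[0.003,-0.003,-0.07],[0.003,-0.003,-0.11]], "delta_rot": [[0,0,0],[0,0,0],[0,0,0],[0,0,0],[0,0,0]], "hand": [1,1,1,1,1]}}

```text
time_s: 12.4
ee_pos: [0.5369, -0.2263, 0.123]
ee_rot: [[-0.996, 0.086, -0.0], [0.086, 0.996, 0.0], [0.0, 0.0, -1.0]]
force: [0.3, -1.0, 0.3]
width: 0.0002
finger_force: 0.0
```

>>> {"name": "apply_moves", "arguments": {"linear": [[0.02,-0.04,-0.01],[0.04,-0.08,-0.02],[0.06,-0.12,-0.02],[0.06,-0.16,-0.02],[0.06,-0.2,-0.02]], "delta_rot": [[0,0,0],[0,0,0],[0,0,0],[0,0,0],[0,0,0]], "hand": [1,1,1,1,1]}}

```text
time_s: 12.9
ee_pos: [0.4599, -0.4221, 0.1428]
ee_rot: [[-0.996, 0.086, 0.002], [0.086, 0.996, -0.0], [-0.002, -0.0, -1.0]]
force: [1.2, -0.8, -0.2]
width: -0.0003
finger_force: 0.0
```

```bash
python3 -c "
from h import *
p=ang('pics/t6.png')
P=read_camera('scene'); 
f=p['frame'][170:390,300:560,::-1]; cv2.imwrite('pics/t6c.png',cv2.resize(f,(700,592),interpolation=cv2.INTER_CUBIC))
for q in (p,P):
    for n in ('yellow_center','blue_center','black_center','white_center','carousel'):
        for s in spot_point(q,n)[:3]:
            w=world(q,*s['pixel'],.035 if n=='carousel' else .077)[:2]; t=w-A
            if np.hypot(*t)<.1: print(n,w.round(4),np.hypot(*t).round(3),np.degrees(np.arctan2(t[1],t[0])).round(1)%360)
"
```

```text
Y 887 [ 0.489  -0.1597] 0.072 -146.49
B 846 [ 0.5091 -0.061 ] 0.0712 124.03
tcp [ 0.45672578 -0.43012105  0.14270614] 0.3236 -106.57 [-1.78772834 -5.31152702  1.5316233 ] [ 0.18  0.34  0.65  1.61 -0.21  1.25  2.35]
yellow_center [ 0.4936 -0.1614] 0.069 216.7
blue_center [ 0.5079 -0.0619] 0.071 125.2
black_center [ 0.5906 -0.1825] 0.075 303.6
white_center [ 0.6144 -0.0828] 0.075 29.6
yellow_center [ 0.4829 -0.1606] 0.078 211.6
blue_center [ 0.5128 -0.0539] 0.075 118.7
black_center [ 0.598  -0.1717] 0.071 313.5
white_center [ 0.6117 -0.0822] 0.073 31.1
carousel [ 0.5436 -0.1225] 0.006 204.9
```

View pics/t6c.png

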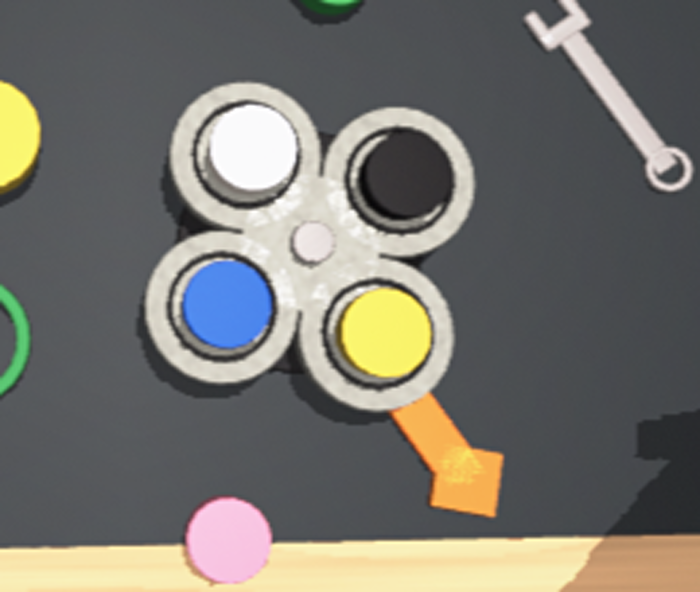

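The yellow pot is at about 213.6° and the pointer at about 213.6°, so they are in line. The arm is clear, so I'll let it settle and hand in.

>>> {"name": "apply_moves", "arguments": {"linear": [[0,0,0],[0,0,0],[0,0,0]], "delta_rot": [[0,0,0],[0,0,0],[0,0,0]], "hand": [1,1,1]}}

```text
time_s: 13.8
ee_pos: [0.4604, -0.4202, 0.1419]
ee_rot: [[-0.996, 0.086, 0.0], [0.086, 0.996, 0.0], [-0.0, 0.0, -1.0]]
force: [-0.3, 0.9, -0.8]
width: -0.0001
finger_force: 0.0
```

```bash
python3 -c "
from h import *
ang(); print(sign_off())"
```

```text
Y 887 [ 0.489  -0.1597] 0.072 -146.49
B 846 [ 0.5091 -0.061 ] 0.0712 124.03
tcp [ 0.46037686 -0.42028844  0.1419289 ] 0.3131 -106.44 [-0.38256045  0.95830468 -0.00301452] [ 0.18  0.34  0.65  1.62 -0.21  1.26  2.35]
the job is handed in; nothing more can be done
None
```

I pushed the carousel round until the yellow pot stood in line with the orange pointer, within about half a degree by the top camera, then withdrew the arm clear with the carousel at rest and handed the job in at about 14 s.

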